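# Cap a bottle finger-tight, then back it off a quarter turn for the steriliser

## Task

Get the square amber bottle ready for the steriliser: lower it gently upright into the empty pocket of the steel carrier, which keeps it from turning, and screw its blue cap down until you feel it bottom on its seal, finger-tight but not forced. Then unscrew the cap a quarter of a turn from there so that the bottle can vent, let go, and leave everything else where it stands.

Things in the scene. Friction and masses are not known exactly. Their poses are not given: they have to be found in the camera images.
- bottle: The bottle to prepare: square, amber, yellow powder inside; it starts upright on the bench left or right of the carrier. 72 x 72 mm, body 112 mm high, shoulder sloping up to a round neck 48 mm across at 128 mm; 0.25 to 0.5 kg. Origin: centre of its underside; z up, x and y square to its faces. Its cap sits loosely on the neck; lift the bottle by the cap.
- cap_top (a point): Centre of the top of the bottle's blue ribbed screw cap, 58 mm across, 28 mm high, gripped across its diameter from above at any heading. A yellow tape runs from the centre outwards along the point's x axis and turns with the cap; z up. Clockwise from above tightens; 6 mm of travel per turn; it starts 0.15 to 0.5 turn short of bottoming and cannot come right off.
- neck_top (a point): Elastic seal on top of the bottle's neck, under the cap: on the axis, 136 mm above the underside. Where round the turn the cap bottoms on it is not marked: feel it. The thread drags with 0.08 N m; once the cap meets the seal, turning on wrings the seal round with it and the torque rises by 0.5 N m per 0.1 rad. 0.3 to 0.6 N m is finger-tight; 0.95 N m ruins the seal. It springs back.
- cap_lift (a joint): Height of the cap above the seal, m: 0 while it is down on the seal, 0.0015 a quarter turn up from there. The reading is far too coarse to set the cap by; the feel of the torque and the angle turned do that.
- pocket (a point): Centre of the floor of the carrier's empty pocket, z up, x and y square to its walls. 75 mm square inside; the floor is 4 mm above the bench; walls rise 36 mm above the floor, then a flare widens the mouth by 6 mm each side, up to 46 mm above the floor. The bottle fits in four headings and can still turn about 2 degrees either way in it. The other pocket is 116 mm away along +y.
- carrier: Stainless carrier 110 x 228 mm with two square pockets side by side along its y axis, fastened to the bench. Origin: centre of its underside on the bench.
- neighbour: A shorter bottle of the same kind, ready, with a blue cap and white tape, 72 mm square and 124 mm high, standing in the carrier's other pocket: leave it alone. Origin: centre of its underside.
- jar_a: Round amber jar with white cap, 72 mm across, 115 mm high, on the bench on the other side of the carrier from the bottle: leave it alone. Origin: centre of its underside.
- jar_b: Smaller round amber jar with white cap, 56 mm across, 95 mm high, towards the back of the bench: leave it alone. Origin: centre of its underside.
- vial_tray: White foam tray 100 x 150 x 45 mm, fixed at the back of the bench, holding three amber vials that stand up to 73 mm above the bench. Origin: centre of its underside.
- vial0: Amber vial in the tray, 29 mm across: leave it alone. Origin: centre of its underside.
- vial1: Amber vial in the tray, 29 mm across: leave it alone. Origin: centre of its underside.
- vial2: Amber vial in the tray, 29 mm across: leave it alone. Origin: centre of its underside.
- scoop: Steel scoop about 150 mm long and 10 mm high lying on the bench in front of the carrier: leave it alone. Origin under its middle.
Mind the look-alikes: they are no part of the job. Leave any purple look-alike of the bottle alone.

How it is judged (in metres and radians):
On the way, in this order (a step that is already met when the one before it is completed fails the run):
1. the bottle stands on the floor of the empty pocket (horizontal distance between bottle and pocket below 0.005 m and z of bottle in the frame of pocket below 0.004 m and angle between bottle's own z axis and vertical below 0.05 rad), for 0.2 s.
2. the cap is bottomed, finger-tight on its seal, with the bottle in the pocket (angle between the x axis of neck_top and the x axis of bottle, either way round above 0.04 rad and horizontal distance between bottle and pocket below 0.005 m and z of bottle in the frame of pocket below 0.008 m), for 0.1 s.
At the end, for the whole second after the job is handed in: The bottle stands upright on the floor of the pocket that was empty, released and still, its cap having been bottomed and now backed off by a quarter turn: 1.05 to 1.85 mm above the seal (0.18 to 0.31 turn) (all of step 1 and value of joint cap_lift between 0.00105 and 0.00185 m and linear speed of bottle below 0.02 m/s); the robot touches nothing.
It fails at once if the cap is forced and its seal ruined (wrung round by more than 0.19 rad, about 0.95 N m) (angle between the x axis of neck_top and the x axis of bottle, either way round above 0.19 rad).
It fails at once if the bottle is rammed into the carrier (over 80 N) (contact force between bottle and carrier above 80 N).
It fails at once if the bottle is tipped over (angle between bottle's own z axis and vertical above 0.5 rad).
It fails at once if the other bottle, a jar, a vial or the scoop is disturbed (distance of any of neighbour, jar_a, jar_b, vial0, vial1, vial2 from where it was at the start of the episode above 0.02 m or distance of scoop from where it was at the start of the episode above 0.03 m).
It also fails if it takes over 72 s, if anything falls off the work surface, if the arm or the gripper's body presses on something with over 40 N, if the wrist force passes 120 N, or if a joint passes its speed limit or range.

## Robot

A 6-joint arm with a two-finger parallel gripper is mounted at the origin on the work surface. World frame = base frame: x ahead of the robot, y to its left, z up, the work surface at z = 0. Lengths are in mm, angles in degrees, forces in N, time in s.
With the tool pointing down it reaches from about 325 to 925 mm from the base axis. Payload 3.1 kg.
Tool frame: the origin (TCP) lies at the very end of the fingers, on their centre line; the grasp point (between the pads) lies grasp_offset behind it (grasp_offset is the distance from the TCP to the grasp point, in mm); z points along the fingers, x is the direction in which the jaws open and shut, and the axes are right-handed (so a half turn about z gives the same grasp; the last joint's range is limited). The gripper opens to 85 mm and grips with 20 to 120 N. Pads are 22 mm wide; open, the fingers measure 114 mm over their backs; the gripper's body (76 mm by 85 mm) begins 54 mm behind the grasp point. The pads swing forward as they close: fully open they stand 13 mm farther back than shut.
Start: joints at [69.66, 12.427, 92.441, -0, 75.132, -6.429], TCP at [150.244, 606.685, 231.3] pointing down, gripper open.
Joint ranges: [-157.48, 157.48], [-44.54, 120.13], [17.64, 146.25], [-64.5, 244.5], [7.68, 150.69], [-147.95, 147.95]. Speed limits (degrees/s): [159.86, 159.86, 180, 180, 180, 180].

## Interface

Orientations are given as [roll, pitch, yaw] about the fixed x, y, z axes, in that order (R = Rz(yaw) Ry(pitch) Rx(roll)).
In Python, from station import * gives the robot as it stands. Calls block until the motion is done:
- goto(position, orientation): joint-space move of the TCP to a pose.
- move_l(position, attitude=None, speed=150): straight line of the TCP; attitude=None keeps the orientation; speed is the mean speed in mm/s.
- move_j(angles): joint-space move.
- grip(opening, squeeze=None): finger opening in mm; squeeze is the grip in N (None keeps the last); returns when the fingers have stopped.
- wait(seconds).
- solve_ik(position, orientation): joint angles nearest the present ones, or None.
- get_obs(): the state.
- get_image(name): name is "side" or "top"; returns the picture (400x640x3 uint8, red, green, blue); there is no depth.
- get_calibration(name): a dict with "fx", "fy", "cx", "cy" (pixels), "R" (3x3) and "t" (3): a world point X has camera coordinates R X + t. Camera axes: x right, y down, z forward; pixel columns grow to the right and rows downward; lengths in mm; the calibration is good to about 2 mm. A picture is of the moment at which its call begins. get_calibration takes no time and is no camera call.
A pose or a line that the arm cannot do raises Unreachable and nothing moves.
- sign_off(): hands the job in, once; it reports no verdict.
Trained networks look in the newest picture that a camera, given by its name, has taken for a name from the list of things; names that differ only in an ending like _2 or _b are one class to them, and where a whole thing is asked for, a point or a joint stands for the part that bears it (a point fixed in the world has none). Each returns a list of dicts, best first, with "score" (0 to 1); they miss things now and then, are a little off and sometimes report something else, mostly with a low value. They report only what shows in the picture. A call takes as long as a camera call. They do not tell look-alikes from the thing itself.
- spot_in(name, camera): "extent" ([centre column, centre row, width, height] in pixels, round what is visible of it).
- regions_of(name, camera): "region" (400x640 bool, what is visible of it) and "extent" ([centre column, centre row, width, height] in pixels, round what is visible of it).
The state is a dict: "t": time; "joint_pos": joint angles; "qvel": joint speeds; "effort": joint torques, N m; "tcp_pos": TCP position; "ee_rot": TCP orientation; "wrist_force": force on the tool from outside, world axes, zero at the start; "moment": the same for the moment, N m; "grip_width": finger opening in mm.
Only numpy, scipy, OpenCV 4.12 (cv2) and the standard library are available. Lean on these libraries where they do the work, as an engineer would, in place of code of your own. Each camera call takes 0.05 s, during which the arm holds its last target. There are 200 camera calls.

## Working session

There is one attempt and no reset: what is moved stays moved. The work goes in short steps, each a Python script; the robot and the scene stay as the last script left them, time stands still between calls to the robot, and variables do not carry over. Pictures are saved under pics/ and viewed, about 8 in all and at most 12, crops included, and the job is handed in when it is done.

```bash
ls; mkdir -p pics; python3 - <<'E'
from station import *
import cv2,numpy as np
o=get_obs(); print({k:np.round(v,2).tolist() if not isinstance(v,dict) else v for k,v in o.items()})
for c in("side","top"):
    im=get_image(c); cv2.imwrite(f"pics/{c}0.png",im[:,:,::-1])
    K=get_calibration(c); print(c,{k:np.round(v,3).tolist() for k,v in K.items()})
    for n in("bottle","cap_top","carrier","neighbour"):
        print(n,[(round(d["score"],2),np.round(d["extent"]).tolist()) for d in spot_in(n,c)][:5])
E
```

```text
pics
{'t': 0.0, 'joint_pos': [69.66, 12.48, 92.53, -0.0, 75.13, -6.43], 'qvel': [0.09, 0.0, -0.04, 0.02, -0.03, 0.03], 'effort': [-0.0, -39.69, -30.39, 0.0, 0.01, 0.0], 'tcp_pos': [149.95, 605.9, 229.95], 'ee_rot': [-179.99, 0.14, 76.09], 'wrist_force': [-0.25, -0.29, 0.04], 'moment': [-0.02, -0.04, -0.01], 'grip_width': 85.17}
side {'fx': 498.573, 'fy': 498.573, 'cx': 317.853, 'cy': 202.968, 'R': [[0.791, -0.612, -0.007], [-0.485, -0.62, -0.617], [0.373, 0.491, -0.787]], 't': [-505.476, 291.234, 1082.621]}
bottle [(0.77, [405.0, 350.0, 56.0, 71.0])]
cap_top [(0.98, [411.0, 335.0, 33.0, 33.0]), (0.7, [366.0, 271.0, 30.0, 34.0])]
carrier [(0.72, [301.0, 227.0, 85.0, 66.0])]
neighbour [(0.69, [286.0, 189.0, 42.0, 43.0])]
top {'fx': 390.033, 'fy': 390.033, 'cx': 329.846, 'cy': 200.059, 'R': [[0.028, -0.999, 0.02], [-0.995, -0.03, -0.098], [0.098, -0.017, -0.995]], 't': [-103.028, 590.674, 1111.23]}
bottle [(0.72, [462.0, 238.0, 40.0, 32.0]), (0.69, [416.0, 226.0, 26.0, 23.0]), (0.56, [407.0, 225.0, 37.0, 29.0])]
cap_top [(0.8, [416.0, 226.0, 25.0, 23.0]), (0.68, [475.0, 238.0, 27.0, 27.0])]
carrier [(0.96, [313.0, 217.0, 78.0, 38.0]), (0.5, [416.0, 227.0, 25.0, 22.0])]
neighbour [(0.8, [292.0, 212.0, 29.0, 28.0])]
```

View pics/side0.png

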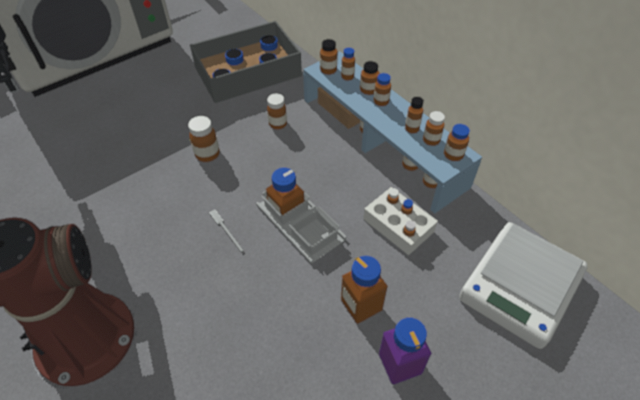

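View pics/top0.png

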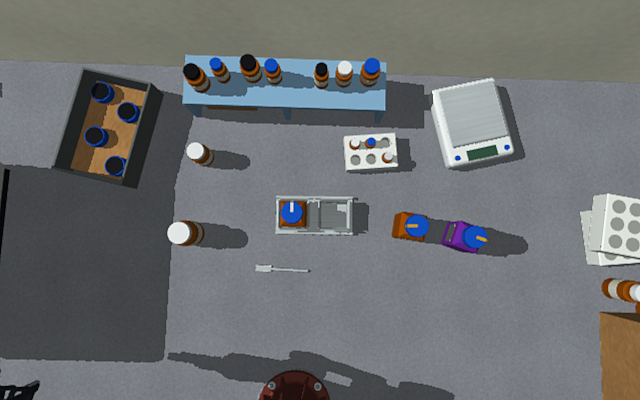

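```bash
python3 - <<'E'
from station import *
import cv2,numpy as np
def regs(n,c):
    return [(d["score"],d["extent"],d["region"]) for d in regions_of(n,c)]
R={}
for c in("side","top"):
    get_image(c)
    for n in("bottle","cap_top","carrier","neighbour"):
        for i,(s,e,r) in enumerate(regs(n,c)):
            R[f"{c}:{n}:{i}"]=r; print(c,n,i,round(s,2),np.round(e),r.sum())
np.savez_compressed("regs.npz",**R)
s=cv2.imread("pics/side0.png");t=cv2.imread("pics/top0.png")
z=lambda im,x,y,w,h:cv2.resize(im[y:y+h,x:x+w],None,fx=4,fy=4,interpolation=cv2.INTER_CUBIC)
a=np.hstack([z(s,250,160,100,100),z(s,330,245,100,100)]); b=z(t,265,185,200,60)
cv2.imwrite("pics/crop0.png",np.vstack([b,a])[:640])
E
python3 -c "
import cv2;i=cv2.imread('pics/crop0.png');cv2.imwrite('pics/crop0.png',i[:600])"
```

```text
side bottle 0 0.97 [406. 353.  56.  70.] 2439
side bottle 1 0.62 [366. 292.  46.  68.] 2195
side cap_top 0 0.95 [368. 271.  32.  33.] 770
side cap_top 1 0.95 [412. 335.  36.  32.] 950
side cap_top 2 0.74 [284. 188.  42.  46.] 1250
side carrier 0 0.78 [300. 226.  86.  65.] 2846
side neighbour 0 0.66 [286. 189.  44.  46.] 1132
top bottle 0 0.73 [462. 236.  39.  28.] 1077
top bottle 1 0.61 [407. 229.  39.  29.] 920
top cap_top 0 0.8 [417. 226.  26.  27.] 465
top cap_top 1 0.67 [475. 237.  27.  23.] 507
top carrier 0 0.67 [314. 218.  78.  38.] 2146
top neighbour 0 0.57 [292. 212.  31.  29.] 694
```

View pics/crop0.png

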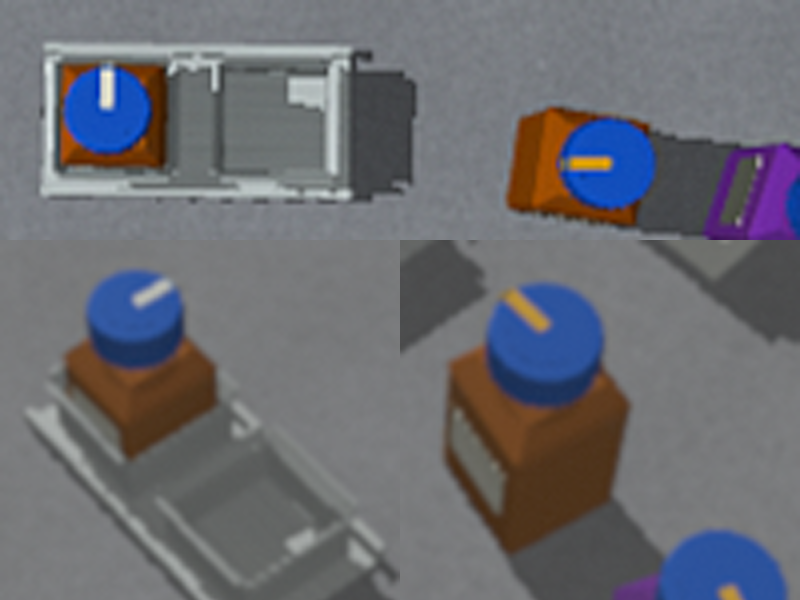

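```bash
cat > fit.py <<'E'
import numpy as np,cv2
from scipy.optimize import minimize
from station import get_calibration
S=4
CAL={c:get_calibration(c) for c in("side","top")}
def proj(P,c):
    K=CAL[c]; q=P@np.array(K["R"]).T+np.array(K["t"])
    return np.c_[K["fx"]*q[:,0]/q[:,2]+K["cx"],K["fy"]*q[:,1]/q[:,2]+K["cy"]]
def box(a,b,z0,z1,y0=0): return np.array([[sx*a/2,y0+sy*b/2,z] for sx in(-1,1) for sy in(-1,1) for z in(z0,z1)])
def cyl(d,z0,z1,y0=0):
    t=np.linspace(0,2*np.pi,40); return np.array([[d/2*np.cos(u),y0+d/2*np.sin(u),z] for u in t for z in(z0,z1)])
def render(parts,p,c):
    m=np.zeros((400*S,640*S),np.float32); co,si=np.cos(p[2]),np.sin(p[2]); R=np.array([[co,-si,0],[si,co,0],[0,0,1]])
    for P in parts:
        uv=proj(P@R.T+[p[0],p[1],0],c)
        h=cv2.convexHull(((uv+.5)*S*16).astype(np.int32)); cv2.fillConvexPoly(m,h,1,shift=4)
    return cv2.resize(m,(640,400),interpolation=cv2.INTER_AREA)
def fit(parts,masks,p0,yaws):
    best=None; sc=np.array([1,1,.01]); g={c:cv2.GaussianBlur(m.astype(np.float32),(0,0),.7) for c,m in masks.items()}
    def f(v): 
        return sum(((cv2.GaussianBlur(render(parts,v*sc,c),(0,0),.7)-g[c])**2).sum() for c in masks)
    for y in yaws:
        v0=np.array([p0[0],p0[1],y/.01])
        sx=v0+np.array([[0,0,0],[15,0,0],[0,15,0],[0,0,12]])
        r=minimize(f,v0,method="Nelder-Mead",options=dict(initial_simplex=sx,xatol=.05,fatol=.01,maxiter=250))
        if best is None or r.fun<best.fun: best=r
    v=best.x*sc; return np.round([v[0],v[1],np.degrees(v[2])],2),round(best.fun,1)
BOT=[np.vstack([box(72,72,0,112),cyl(48,128,130)]),cyl(58,139,168)]
def amber_blue(im,x,y,w,h):
    hsv=cv2.cvtColor(im,cv2.COLOR_BGR2HSV); H,Sa,V=cv2.split(hsv)
    m=((Sa>110)&((H<35)|((H>100)&(H<126)))).astype(np.uint8); k=np.zeros_like(m); k[y:y+h,x:x+w]=m[y:y+h,x:x+w]
    cs,_=cv2.findContours(k,cv2.RETR_EXTERNAL,cv2.CHAIN_APPROX_NONE); o=np.zeros_like(m)
    cv2.drawContours(o,[cv2.convexHull(max(cs,key=cv2.contourArea))] if False else [max(cs,key=cv2.contourArea)],-1,1,-1); return o
E
python3 - <<'E'
from fit import *
im={c:cv2.imread(f"pics/{c}0.png") for c in CAL}
m={"side":amber_blue(im["side"],335,250,55,75),"top":amber_blue(im["top"],385,205,52,45)}
print({c:(x.sum(),cv2.boundingRect(x)) for c,x in m.items()})
for k in(m,{"side":m["side"]},{"top":m["top"]}): print("bottle",list(k),fit(BOT,k,[560,-250],np.radians([-10,20,-40])))
mn={"side":amber_blue(im["side"],262,165,45,50),"top":amber_blue(im["top"],275,197,36,36)}
print({c:(x.sum(),cv2.boundingRect(x)) for c,x in mn.items()})
R=np.load("regs.npz")
mc={c:((R[f"{c}:carrier:0"])|(R[f"{c}:neighbour:0"])|(mn[c]>0)) for c in CAL}
for h in(30,40,50):
  C=[box(110,228,0,h),box(72,72,4,88+4,58),cyl(58,100,128,58)]
  for k in(mc,{"side":mc["side"]},{"top":mc["top"]}): print("carrier",h,list(k),fit(C,k,[580,30],np.radians([0,5])))
N=None
E
```

```text
{'side': (np.uint64(1178), (342, 272, 45, 51)), 'top': (np.uint64(866), (392, 212, 37, 29))}
bottle ['side', 'top'] (array([ 522.42, -309.87,   82.16]), np.float64(1140.0))
bottle ['side'] (array([ 520.94, -311.99,  -28.44]), np.float64(1082.9))
bottle ['top'] (array([ 522.13, -310.13,   -4.95]), np.float64(31.4))
{'side': (np.uint64(564), (267, 185, 37, 29)), 'top': (np.uint64(628), (280, 201, 27, 26))}
carrier 30 ['side', 'top'] (array([548.99, -39.22,   1.42]), np.float64(261.6))
carrier 30 ['side'] (array([549.6 , -38.01,   1.27]), np.float64(176.3))
carrier 30 ['top'] (array([548.75, -39.46,   1.31]), np.float64(74.5))
carrier 40 ['side', 'top'] (array([548.09, -39.05,   0.63]), np.float64(353.2))
carrier 40 ['side'] (array([ 5.481e+02, -3.874e+01,  4.700e-01]), np.float64(235.9))
carrier 40 ['top'] (array([548.24, -39.32,   1.2 ]), np.float64(105.8))
carrier 50 ['side', 'top'] (array([ 5.4724e+02, -3.9210e+01,  6.0000e-02]), np.float64(501.4))
carrier 50 ['side'] (array([546.99, -39.02,  -0.81]), np.float64(347.7))
carrier 50 ['top'] (array([547.43, -39.19,   1.18]), np.float64(143.6))
```

```bash
python3 - <<'E'
from fit import *
im={c:cv2.imread(f"pics/{c}0.png") for c in CAL}
R=np.load("regs.npz")
print(im["side"][271,366],im["side"][282,366],im["side"][300,375])
def ab(c,x,y,w,h):
    b,g,r=[im[c][:,:,i].astype(int) for i in range(3)]
    m=((abs(b-r)>30)).astype(np.uint8); k=np.zeros_like(m); k[y:y+h,x:x+w]=m[y:y+h,x:x+w]
    cs,_=cv2.findContours(k,cv2.RETR_EXTERNAL,cv2.CHAIN_APPROX_NONE); o=np.zeros_like(m)
    cv2.drawContours(o,[max(cs,key=cv2.contourArea)],-1,1,-1); return cv2.morphologyEx(o,cv2.MORPH_CLOSE,np.ones((5,5),np.uint8))
m={"side":ab("side",335,250,56,75),"top":ab("top",385,205,52,45)}
print({c:(x.sum(),cv2.boundingRect(x)) for c,x in m.items()})
for k in(m,{"side":m["side"]},{"top":m["top"]}): print("bottle",list(k),fit(BOT,k,[522,-310],np.radians([-30,-5,20])))
mn={c:ab(c,*w) for c,w in {"side":(262,165,45,50),"top":(275,197,36,36)}.items()}
print({c:(x.sum(),cv2.boundingRect(x)) for c,x in mn.items()})
mc={c:((R[f"{c}:carrier:0"])|(R[f"{c}:neighbour:0"])|(mn[c]>0)) for c in CAL}
for h in(10,20,30):
  C=[box(110,228,0,h),box(72,72,4,80,58),cyl(58,96,124,58)]
  for k in(mc,{"side":mc["side"]},{"top":mc["top"]}): print("carrier",h,list(k),fit(C,k,[549,-39],np.radians([0,3])))
NB=[np.vstack([box(72,72,50,72),cyl(48,88,89)]),cyl(58,100,128)]
print("nb",fit(NB,{"top":mn["top"]},[549,19],np.radians([0,4])))
vis=cv2.resize(im["side"],None,fx=2,fy=2)
E
```

```text
[158  84  46] [91 51 30] [27 51 79]
{'side': (np.uint64(2022), (341, 255, 46, 68)), 'top': (np.uint64(889), (391, 212, 38, 29))}
bottle ['side', 'top'] (array([ 522.98, -309.05,   -8.37]), np.float64(314.2))
bottle ['side'] (array([ 524.05, -308.07,  -13.9 ]), np.float64(274.4))
bottle ['top'] (array([ 522.13, -310.34,   -5.98]), np.float64(22.7))
{'side': (np.uint64(1123), (266, 167, 38, 47)), 'top': (np.uint64(681), (280, 201, 27, 26))}
carrier 10 ['side', 'top'] (array([550.67, -37.79,   1.18]), np.float64(195.4))
carrier 10 ['side'] (array([552.17, -36.69,   1.44]), np.float64(130.5))
carrier 10 ['top'] (array([549.42, -38.76,   1.32]), np.float64(35.5))
carrier 20 ['side', 'top'] (array([549.95, -37.85,   1.02]), np.float64(173.5))
carrier 20 ['side'] (array([551.27, -36.63,   1.29]), np.float64(98.5))
carrier 20 ['top'] (array([549.38, -38.74,   1.35]), np.float64(52.3))
carrier 30 ['side', 'top'] (array([549.2 , -37.34,   0.99]), np.float64(200.6))
carrier 30 ['side'] (array([549.91, -36.85,   0.9 ]), np.float64(108.4))
carrier 30 ['top'] (array([548.52, -39.42,   1.21]), np.float64(74.7))
nb (array([549.34,  18.69,   0.99]), np.float64(3.4))
```

```bash
python3 - <<'E'
from fit import *
im={c:cv2.imread(f"pics/{c}0.png") for c in CAL}
R=np.load("regs.npz")
def ab(c,x,y,w,h):
    b,g,r=[im[c][:,:,i].astype(int) for i in range(3)]
    m=((abs(b-r)>30)).astype(np.uint8); k=np.zeros_like(m); k[y:y+h,x:x+w]=m[y:y+h,x:x+w]
    o=np.zeros_like(m); cs,_=cv2.findContours(k,cv2.RETR_EXTERNAL,cv2.CHAIN_APPROX_NONE)
    cv2.fillPoly(o,[cv2.convexHull(max(cs,key=cv2.contourArea))],1); return o
def hullparts(B): return [np.vstack(B)]
m={"side":ab("side",335,250,56,75),"top":ab("top",385,205,52,45)}
print({c:x.sum() for c,x in m.items()})
for zc in(165,168,171):
  B=[np.vstack([BOT[0],cyl(58,zc-28,zc)])]
  for k in(m,{"side":m["side"]},{"top":m["top"]}): print("bottle",zc,list(k),fit(B,k,[522,-310],np.radians([-10,-5])))
B=[np.vstack([BOT[0],cyl(58,138,166)])]
for c,p in(("side",(524,-308,np.radians(-8))),("top",(522.1,-310.3,np.radians(-6)))):
    d=im[c].copy(); cs,_=cv2.findContours((render(B,p,c)>.5).astype(np.uint8),0,2)
    x,y=(330,245) if c=="side" else (375,190); z=cv2.resize(d[y:y+85,x:x+80],None,fx=5,fy=5,interpolation=cv2.INTER_CUBIC)
    cv2.polylines(z,[((cs[0]-[x,y]+.5)*5).astype(int)],True,(0,255,0),1); np.save(f"/tmp/{c}.npy",z)
cv2.imwrite("pics/ov.png",np.hstack([np.load("/tmp/side.npy"),np.load("/tmp/top.npy")]))
E
```

```text
{'side': np.uint64(2320), 'top': np.uint64(931)}
bottle 165 ['side', 'top'] (array([ 523.27, -308.57,   -8.94]), np.float64(92.7))
bottle 165 ['side'] (array([ 524.13, -307.78,  -12.76]), np.float64(64.3))
bottle 165 ['top'] (array([ 522.44, -309.87,   -6.59]), np.float64(10.5))
bottle 168 ['side', 'top'] (array([ 523.05, -308.87,  -10.2 ]), np.float64(101.9))
bottle 168 ['side'] (array([ 523.26, -308.18,  -14.64]), np.float64(78.5))
bottle 168 ['top'] (array([ 522.46, -309.54,   -7.01]), np.float64(10.7))
bottle 171 ['side', 'top'] (array([ 522.61, -309.21,   -9.43]), np.float64(119.8))
bottle 171 ['side'] (array([ 522.86, -308.66,  -15.37]), np.float64(98.9))
bottle 171 ['top'] (array([ 522.43, -309.27,   -6.75]), np.float64(11.3))
```

View pics/ov.png

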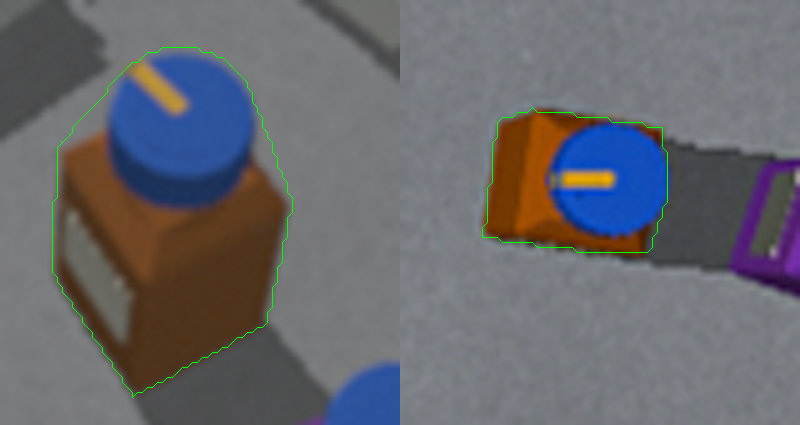

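```bash
python3 - <<'E'
from fit import *
im={c:cv2.imread(f"pics/{c}0.png") for c in CAL}
def ab(c,x,y,w,h):
    b,g,r=[im[c][:,:,i].astype(int) for i in range(3)]
    m=((abs(b-r)>30)).astype(np.uint8); k=np.zeros_like(m); k[y:y+h,x:x+w]=m[y:y+h,x:x+w]
    o=np.zeros_like(m); cs,_=cv2.findContours(k,cv2.RETR_EXTERNAL,cv2.CHAIN_APPROX_NONE)
    cv2.fillPoly(o,[cv2.convexHull(max(cs,key=cv2.contourArea))],1); return o
m={"side":ab("side",335,250,56,75),"top":ab("top",385,205,52,45)}
for zc in(145,150,155,160):
  B=[np.vstack([BOT[0],cyl(58,zc-28,zc)])]
  for k in(m,{"side":m["side"]},{"top":m["top"]}): print("bottle",zc,list(k),fit(B,k,[522,-310],np.radians([-10,-5])))
# side blue cap centroid-based check of cap-top height: tape inner end = cap centre
R=np.load("regs.npz")
# triangulate tape inner end (cap centre): side (330+182/5, 245+108/5), top (375+213/5... )
uv={"side":(330+180/5-.5,245+107/5-.5),"top":(375+213/5-.5,190+180/5-.5)}
A=[];b=[]
for c,(u,v) in uv.items():
    K=CAL[c];Rm=np.array(K["R"]);t=np.array(K["t"]);d=Rm.T@np.array([(u-K["cx"])/K["fx"],(v-K["cy"])/K["fy"],1]);o=-Rm.T@t
    P=np.eye(3)-np.outer(d,d)/(d@d);A.append(P);b.append(P@o)
print("cap centre",np.linalg.lstsq(np.vstack(A),np.hstack(b),rcond=None)[0])
E
```

```text
bottle 145 ['side', 'top'] (array([ 524.88, -307.69,   -9.17]), np.float64(211.6))
bottle 145 ['side'] (array([ 527.69, -304.11,  -11.93]), np.float64(102.6))
bottle 145 ['top'] (array([ 522.44, -311.4 ,   -6.58]), np.float64(19.4))
bottle 150 ['side', 'top'] (array([ 524.99, -307.34,   -9.58]), np.float64(168.1))
bottle 150 ['side'] (array([ 527.22, -304.52,  -12.5 ]), np.float64(74.9))
bottle 150 ['top'] (array([ 522.36, -311.23,   -6.68]), np.float64(15.9))
bottle 155 ['side', 'top'] (array([ 524.64, -307.55,   -9.31]), np.float64(128.2))
bottle 155 ['side'] (array([ 526.4 , -305.49,  -12.45]), np.float64(56.1))
bottle 155 ['top'] (array([ 522.35, -310.89,   -6.73]), np.float64(13.0))
bottle 160 ['side', 'top'] (array([ 524.11, -307.82,   -9.11]), np.float64(98.6))
bottle 160 ['side'] (array([ 525.21, -306.73,  -11.72]), np.float64(51.4))
bottle 160 ['top'] (array([ 522.41, -310.23,   -7.09]), np.float64(11.5))
cap centre [ 521.22243251 -308.74057623  169.54164314]
```

```bash
python3 - <<'E'
from station import *
import numpy as np,cv2
try: print("off",grasp_offset)
except NameError: print(get_obs().keys())
print(get_obs()["t"])
go=grasp_offset if 'grasp_offset' in globals() else 12
goto([523,-309,230],[180,0,90]); o=get_obs(); print(o["t"],np.round(o["joint_pos"],1),np.round(o["tcp_pos"],1),np.round(o["wrist_force"],2))
move_l([523,-309,185],speed=100); 
cv2.imwrite("pics/above.png",np.hstack([get_image("side")[200:400,270:470],get_image("top")[130:330,320:520]])[:,:,::-1].repeat(2,0).repeat(2,1))
print(get_obs()["t"])
E
```

```text
off 18.700000000000003
1.0
4.4417 [ -37.1   10.4   95.     0.    74.6 -127.2] [ 523.4 -308.3  230. ] [-0.15  0.8   0.8 ]
5.1417
```

View pics/above.png

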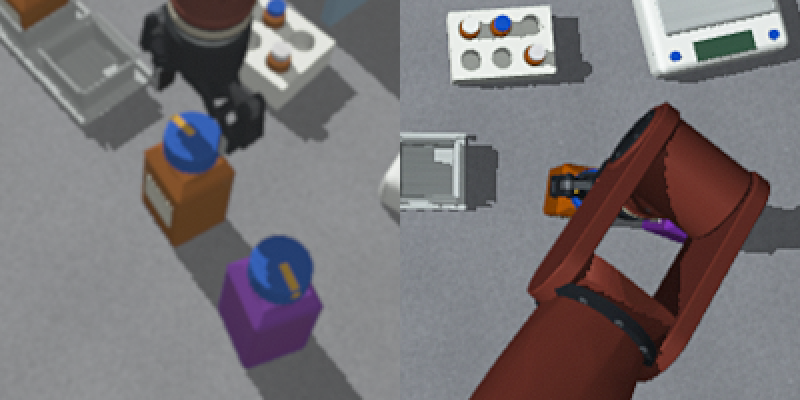

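```bash
python3 - <<'E'
from station import *
import numpy as np,cv2
def st(s):
    o=get_obs(); print(s,round(o["t"],2),np.round(o["tcp_pos"],1),np.round(o["ee_rot"],1),"F",np.round(o["wrist_force"],2),"M",np.round(o["moment"],3),"w",round(o["grip_width"],1),"j6",round(o["joint_pos"][5],1))
move_l([523,-309,136],speed=60); st("down")
grip(50,60); st("gripped")
move_l([523,-309,155],speed=50); st("lift")
move_l([523,-309,218],speed=120); st("up")
goto([550.5,-97,218],[180,0,99]); wait(.3); st("over")
im=get_image("side"); cv2.imwrite("pics/side_over.png",im[:,:,::-1]); cv2.imwrite("pics/over.png",im[110:310,220:420,::-1].repeat(3,0).repeat(3,1))
E
```

```text
down 6.11 [ 523.4 -309.3  136.5] [180.   0.  90.] F [ 0.1   0.64 -0.17] M [-0.008  0.051 -0.03 ] w 85.4 j6 -127.2
gripped 6.48 [ 523.4 -309.8  137. ] [1.799e+02 1.000e-01 9.000e+01] F [-0.32 -1.    2.9 ] M [-0.112  0.081 -0.002] w 56.6 j6 -127.2
lift 7.02 [ 522.9 -308.8  154.9] [-180.   -0.   90.] F [ 0.26  1.46 -4.79] M [-0.001  0.036  0.028] w 56.5 j6 -127.2
up 7.69 [ 522.6 -308.6  217.4] [-179.9   -0.    90. ] F [-0.77  0.12 -4.73] M [-0.039 -0.027 -0.009] w 55.9 j6 -127.2
over 8.86 [550.5 -98.3 218. ] [-180.     0.    98.9] F [-1.05 -0.25 -4.84] M [-0.029  0.028 -0.004] w 56.7 j6 -116.2
```

View pics/over.png

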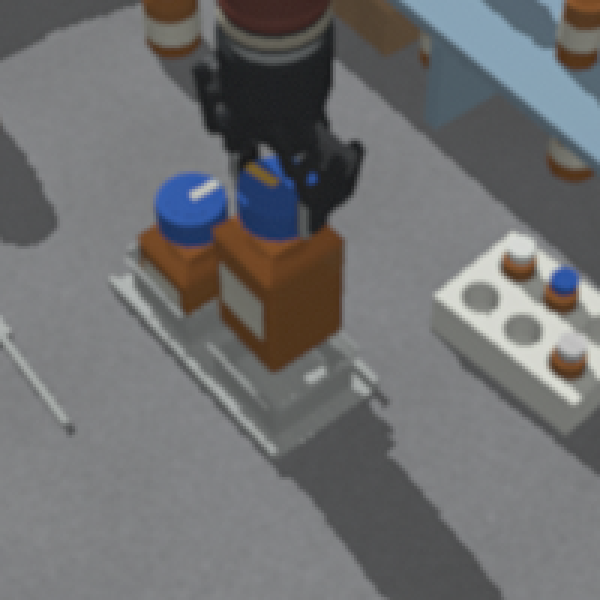

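```bash
python3 - <<'E'
from fit import *
from scipy.optimize import least_squares
im=cv2.imread("pics/side_over.png"); 
z=cv2.resize(im[175:240,282:342],None,fx=9,fy=9,interpolation=cv2.INTER_CUBIC)
L=box(72,72,0,112)
def P(p): 
    c,s=np.cos(p[3]),np.sin(p[3]); return proj(L@np.array([[c,-s,0],[s,c,0],[0,0,1]]).T+p[:3],"side")
for yaw,col in((1.2,(0,255,0)),(-3,(0,0,255)),(5,(255,255,0))):
    uv=(P([550.5,-97.5,81.5,np.radians(yaw)])+.5-[282,175])*9
    cv2.polylines(z,[cv2.convexHull(uv.astype(np.int32))],True,col,1)
    print(yaw,np.round(uv/9+[282,175],1).tolist())
cv2.imwrite("pics/ov2.png",z)
E
```

```text
1.2 [[311.2, 235.8], [310.3, 205.9], [292.3, 216.3], [289.9, 185.8], [335.2, 219.8], [336.2, 189.4], [316.0, 201.2], [315.5, 170.3]]
-3 [[309.6, 235.6], [308.5, 205.7], [292.6, 215.1], [290.2, 184.5], [335.0, 221.1], [336.0, 190.7], [317.6, 201.4], [317.2, 170.4]]
5 [[312.7, 235.9], [311.9, 206.0], [292.2, 217.5], [289.7, 187.0], [335.3, 218.7], [336.3, 188.2], [314.7, 201.2], [314.0, 170.2]]
```

View pics/ov2.png

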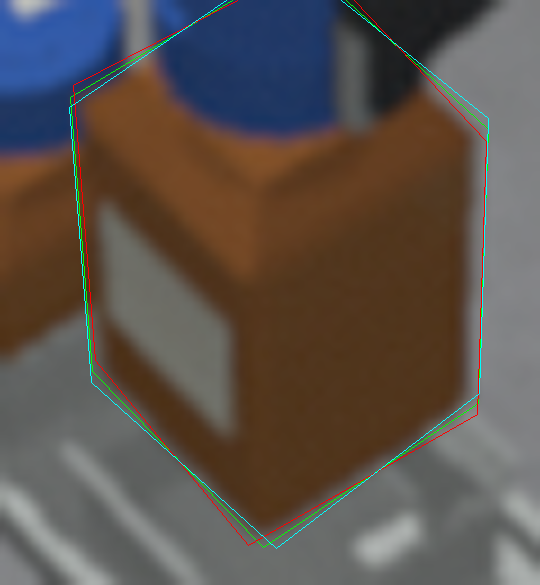

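```bash
python3 - <<'E'
from station import *
import numpy as np
x,y=550.5,-97.0
move_l([x,y,192],speed=60); wait(.2); o=get_obs(); F0=np.array(o["wrist_force"]); print(o["t"],np.round(o["tcp_pos"],1),np.round(F0,2))
z=192
while z>140:
    z-=3; move_l([x,y,z],speed=30); o=get_obs(); d=np.array(o["wrist_force"])-F0
    print(z,np.round(o["t"],2),np.round(o["tcp_pos"],1),np.round(d,1),np.round(o["moment"],2))
    if abs(d).max()>8: break
E
```

```text
9.6917 [551.  -97.1 192.6] [ 0.39 -0.02 -5.  ]
189 9.94 [550.3 -96.9 188.8] [ 0.3  0.9 -0.1] [ 0.03 -0.09  0.01]
186 10.19 [550.2 -96.9 185.6] [-0.5  0.3 -0.4] [ 0.05 -0.04  0.05]
183 10.44 [550.2 -96.9 182.6] [-0.1 -0.4  0.3] [ 0.06 -0.01  0.  ]
180 10.69 [550.3 -96.9 179.7] [0.  1.1 0.4] [ 0.02 -0.05 -0.05]
177 10.94 [550.5 -97.  176.8] [-0.3 -0.7 -0.9] [ 0.01 -0.1  -0.01]
174 11.19 [550.4 -97.  173.7] [ 0.1  0.2 -0.2] [ 0.02 -0.15 -0.01]
171 11.44 [550.4 -97.  170.7] [-0.  -0.5  1.4] [-0.08 -0.2   0.04]
168 11.69 [550.4 -97.  167.7] [ 0.1 -0.5  0.1] [-0.1  -0.12  0.01]
165 11.94 [550.3 -97.  164.7] [ 0.2 -0.3 -0.2] [-0.03 -0.16 -0.  ]
162 12.19 [550.4 -97.  161.7] [ 0.6 -0.7 -0.5] [-0.06 -0.15 -0.04]
159 12.44 [550.3 -97.  158.7] [ 0.3  0.6 -0.2] [-0.05 -0.25  0.07]
156 12.69 [550.4 -96.9 155.7] [ 0.2 -0.2  0.4] [-0.05 -0.2   0.01]
153 12.94 [550.3 -97.  152.7] [ 0.5  0.4 -0.5] [-0.01 -0.21 -0.03]
150 13.19 [550.4 -97.  149.7] [ 0.1  0.9 -1.1] [-0.05 -0.19 -0.02]
147 13.44 [550.4 -97.  146.7] [-0.  -0.1  0.3] [-0.01 -0.29  0.06]
144 13.69 [550.3 -96.9 143.7] [ 0.6 -0.1  0.6] [-0.05 -0.23  0.04]
141 13.94 [550.9 -97.2 141.4] [ 0.  -1.   2.4] [-0.17 -0.21  0.04]
138 14.19 [551.7 -97.8 140.8] [-3.1 -0.9 12.6] [-0.03  0.41 -0.05]
```

```bash
cat > screw.py <<'E'
from station import *
import numpy as np
def meas(n=4):
    F=[];M=[]
    for _ in range(n):
        o=get_obs(); F.append(o["wrist_force"]); M.append(o["moment"]); wait(.02)
    return o,np.mean(F,0),np.mean(M,0)
def step(x,y,z,yaw):
    goto([x,y,z],[180,0,yaw]); return meas()
E
python3 - <<'E'
from screw import *
x,y=550.8,-97.2; z0=140.5
move_l([x,y,z0],speed=20); wait(.2); o,F,M=meas(); M0=M[2]; print(o["t"],np.round(o["tcp_pos"],1),np.round(F,1),np.round(M,3),o["ee_rot"][2])
yaw=99.
while yaw>99-200:
    yaw-=3 if True else 2; z=z0-6*(99-yaw)/360
    o,F,M=step(x,y,z,yaw)
    print(round(yaw,1),round(o["t"],2),round(o["ee_rot"][2],2),"z",round(o["tcp_pos"][2],1),np.round(F,1),np.round(M,3))
    if M[2]-M0>.25: break
    if o["t"]>40: break
E
```

```text
14.7167 [551.4 -97.5 141. ] [ 0.4 -1.5  1.6] [-0.144 -0.166 -0.004] 99.00089072980045
96.0 15.03 96.07 z 141.0 [ 1.2 -1.8  2.3] [-0.253 -0.189  0.054]
93.0 15.35 93.09 z 140.9 [ 1.7 -2.1  3.3] [-0.322 -0.266  0.077]
90.0 15.67 90.09 z 140.8 [ 1.8 -2.   4. ] [-0.349 -0.308  0.046]
87.0 15.98 87.1 z 140.7 [ 2.2 -2.6  5.1] [-0.437 -0.338  0.055]
84.0 16.3 84.09 z 140.7 [ 2.2 -2.7  5.1] [-0.434 -0.34   0.04 ]
81.0 16.62 81.09 z 140.7 [ 2.3 -2.5  5.5] [-0.468 -0.336  0.058]
78.0 16.93 78.09 z 140.6 [ 2.5 -2.6  5.3] [-0.436 -0.295  0.047]
75.0 17.25 75.1 z 140.6 [ 1.4 -2.6  5.6] [-0.454 -0.315  0.052]
72.0 17.57 72.09 z 140.5 [ 1.9 -2.5  5. ] [-0.469 -0.308  0.022]
69.0 17.88 69.09 z 140.5 [ 2.  -2.7  4.9] [-0.468 -0.299  0.026]
66.0 18.2 66.1 z 140.5 [ 2.2 -2.6  5.1] [-0.48  -0.315  0.079]
63.0 18.52 63.09 z 140.4 [ 1.  -3.1  5.2] [-0.518 -0.308  0.051]
60.0 18.83 60.1 z 140.4 [ 1.6 -3.1  5.5] [-0.515 -0.296  0.064]
57.0 19.15 57.1 z 140.3 [ 1.5 -2.7  5.8] [-0.507 -0.274  0.061]
54.0 19.47 54.1 z 140.3 [ 1.2 -2.6  5.6] [-0.533 -0.309  0.047]
51.0 19.78 51.1 z 140.2 [ 1.4 -3.1  5.6] [-0.51
[... 528 characters left out ...]
4.0 22.63 24.1 z 139.8 [ 0.1 -3.1  6.7] [-0.571 -0.13   0.057]
21.0 22.95 21.1 z 139.8 [ 0.9 -3.2  7. ] [-0.537 -0.088  0.038]
18.0 23.27 18.11 z 139.7 [ 0.4 -3.2  6.4] [-0.566 -0.112  0.069]
15.0 23.58 15.11 z 139.7 [-0.  -3.2  6.9] [-0.58  -0.09   0.049]
12.0 23.9 12.11 z 139.6 [-0.2 -3.   6.5] [-0.603 -0.086  0.06 ]
9.0 24.22 9.11 z 139.6 [ 0.1 -3.5  6.8] [-0.604 -0.053  0.045]
6.0 24.53 6.1 z 139.5 [-0.2 -3.3  6.3] [-0.621 -0.031  0.054]
3.0 24.85 3.11 z 139.4 [ 0.3 -3.   7.1] [-0.596 -0.023  0.029]
0.0 25.17 0.11 z 139.4 [ 0.1 -3.4  6.7] [-0.602 -0.027  0.04 ]
-3.0 25.48 -2.88 z 139.4 [-0.4 -3.7  7.2] [-0.614  0.009  0.112]
-6.0 25.8 -5.83 z 139.3 [-0.2 -3.3  7.5] [-0.625 -0.001  0.313]
```

```bash
python3 - <<'E'
from screw import *
x,y=550.8,-97.2; z0=140.5; yaw=-6.
z=z0-6*(99-yaw)/360
while yaw>-11:
    yaw-=1
    o,F,M=step(x,y,z,yaw)
    print(round(yaw,1),round(o["t"],2),round(o["ee_rot"][2],2),np.round(F,1),np.round(M,3))
    if M[2]>.42: break
wait(.3); o,F,M=meas(); print(np.round(M,3))
yf=o["ee_rot"][2]
E
```

```text
-7.0 26.12 -6.8 [-0.7 -3.3  7.6] [-0.593 -0.013  0.384]
-8.0 26.43 -7.79 [-0.2 -4.   7.4] [-0.612  0.022  0.452]
[-0.602  0.021  0.434]
```

```bash
python3 - <<'E'
from screw import *
import cv2
x,y=550.8,-97.2; zb=140.5-6*105/360; yaw=-8.
for yaw in [-5,-2,1]+list(range(6,91,6))+[90]:
    o,F,M=step(x,y,zb+6*max(0,yaw+2)/360,yaw)
    print(yaw,round(o["t"],2),round(o["ee_rot"][2],2),round(o["tcp_pos"][2],1),np.round(F,1),np.round(M,3))
cv2.imwrite("pics/side_grip.png",get_image("side")[:,:,::-1])
grip(85); wait(.3); o=get_obs(); print(o["t"],np.round(o["tcp_pos"],1),o["grip_width"],np.round(o["wrist_force"],2))
p=o["tcp_pos"]; move_l([p[0],p[1],200],speed=60); move_l([p[0],p[1],300],speed=150)
goto([300,200,350],[180,0,45]); print(get_obs()["t"])
for c in("side","top"): cv2.imwrite(f"pics/{c}_end.png",get_image(c)[:,:,::-1])
a=cv2.imread("pics/side_end.png")[120:280,230:390]; b=cv2.imread("pics/top_end.png")[150:270,250:410]; b=cv2.copyMakeBorder(b,0,40,0,0,0)
cv2.imwrite("pics/end.png",cv2.resize(np.hstack([a,b]),None,fx=2.5,fy=2.5,interpolation=cv2.INTER_CUBIC))
E
```

```text
-5 27.12 -4.84 139.3 [-0.7 -3.6  7.1] [-0.638  0.003  0.243]
-2 27.43 -1.89 139.3 [-0.3 -3.3  7.2] [-0.609 -0.002  0.039]
1 27.75 1.09 139.4 [-0.1 -3.6  6.7] [-0.62  -0.002 -0.055]
6 28.07 6.09 139.5 [-0.  -3.2  6.7] [-0.596 -0.02  -0.052]
12 28.38 12.09 139.6 [-0.  -3.2  7.3] [-0.609 -0.094 -0.02 ]
18 28.7 18.08 139.7 [ 0.4 -3.1  6.6] [-0.571 -0.085 -0.023]
24 29.02 24.09 139.8 [ 0.8 -3.2  6.3] [-0.548 -0.119 -0.035]
30 29.33 30.09 139.9 [ 0.3 -2.9  6.2] [-0.537 -0.151 -0.022]
36 29.65 36.09 140.0 [ 1.1 -3.1  5.9] [-0.55  -0.188 -0.038]
42 29.97 42.08 140.1 [ 1.2 -2.9  6.1] [-0.544 -0.189 -0.029]
48 30.28 47.9 140.1 [ 2.8 -2.5  4.8] [-0.361 -0.472 -0.003]
54 30.6 53.78 140.2 [ 2.9 -1.9  5.4] [-0.314 -0.557 -0.   ]
60 30.92 59.77 140.3 [ 2.6 -1.9  5.4] [-0.28  -0.571 -0.032]
66 31.23 65.78 140.4 [ 3.4 -2.   5.5] [-0.285 -0.565 -0.03 ]
72 31.55 71.77 140.5 [ 3.2 -1.1  5.4] [-0.264 -0.57  -0.021]
78 31.87 77.78 140.6 [ 3.  -1.8  5.1] [-0.202 -0.55  -0.027]
84 32.18 83.77 140.7 [ 3.3 -1.5  5. ] [-0.188 -0.542 -0.045]
90 32.5 89.77 140.8 [ 3.2 -1.1  5.6] [-0.134 -0.56  -0.017]
90 32.82 89.77 140.8 [ 3.2 -1.2  5.3] [-0.143 -0.576 -0.036]
33.5833 [550.8 -97.2 140.3] 84.77178692437576 [-0.22 -0.38 -0.87]
37.0
```

View pics/end.png

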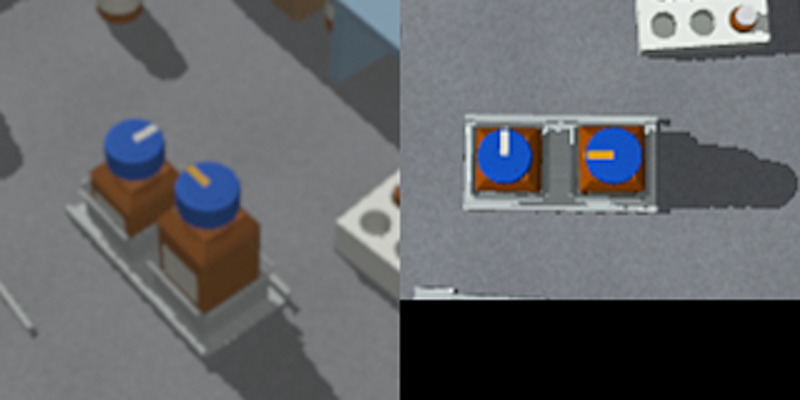

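```bash
python3 - <<'E'
from fit import *
def tape(f,c,x,y,w,h):
    im=cv2.imread(f).astype(int); b,g,r=im[...,0],im[...,1],im[...,2]
    bl=np.zeros(b.shape,bool); bl[y:y+h,x:x+w]=True
    t=bl&(r-b>60)&(g-b>30)&(g>.62*r); blue=bl&(b-r>40)
    K=CAL[c];R=np.array(K["R"]);o=-R.T@np.array(K["t"])
    def w3(u,v,z=166): d=R.T@np.array([(u-K["cx"])/K["fx"],(v-K["cy"])/K["fy"],1]); return (o+d*(z-o[2])/d[2])[:2]
    P=np.array([w3(u,v) for v,u in np.argwhere(t)])
    q=P-P.mean(0); ev,V=np.linalg.eigh(q.T@q); a=np.degrees(np.arctan2(V[1,1],V[0,1]))%180
    return f,len(P),"tape axis mod180",round(a,1),"centre",np.round(P.mean(0),1)
print(tape("pics/top0.png","top",402,212,28,28)); print(tape("pics/top_end.png","top",320,196,30,30))
print(tape("pics/side0.png","side",348,255,36,22)); print(tape("pics/side_end.png","side",298,180,36,20))
im=cv2.imread("pics/top_end.png"); b,r=im[...,0].astype(int),im[...,2].astype(int)
m=np.zeros((400,640),np.uint8); m[192:232,318:352]=(abs(b-r)>30)[192:232,318:352]; m=cv2.morphologyEx(m,cv2.MORPH_CLOSE,np.ones((5,5),np.uint8))
B=[np.vstack([box(72,72,50,116),cyl(48,132,133)]),cyl(58,141.5,169.5)]
print("bottle end",fit(B,{"top":m},[550,-97],np.radians([0,4])))
E
```

```text
('pics/top0.png', 22, 'tape axis mod180', np.float64(94.0), 'centre', array([ 520.9, -297.3]))
('pics/top_end.png', 22, 'tape axis mod180', np.float64(120.9), 'centre', array([552.1, -84.9]))
('pics/side0.png', 43, 'tape axis mod180', np.float64(14.4), 'centre', array([ 517.7, -295.6]))
('pics/side_end.png', 21, 'tape axis mod180', np.float64(92.2), 'centre', array([552.9, -80.6]))
bottle end (array([550.95, -96.32,   1.62]), np.float64(5.8))
```

```bash
python3 - <<'E'
import cv2,numpy as np
for f,(x,y,w,h) in {"top0":(402,212,30,28),"top_end":(320,196,32,32)}.items():
    im=cv2.imread(f"pics/{f}.png")[y:y+h,x:x+w].astype(int); b,g,r=im[...,0],im[...,1],im[...,2]
    t=np.argwhere((r>150)&(g>.6*r)&(b<150)); bl=((b-r>60)).astype(np.uint8)
    cs,_=cv2.findContours(bl,0,2); (cx,cy),rad=cv2.minEnclosingCircle(max(cs,key=cv2.contourArea))
    v=t.mean(0)-[cy,cx]; l=np.ravel(cv2.fitLine(t[:,::-1].astype(np.float32),cv2.DIST_L2,0,.01,.01))
    print(f,len(t),"centroid dir",np.degrees(np.arctan2(-v[0],v[1])).round(1),"line",np.degrees(np.arctan2(-l[1],l[0])).round(1)%180,t[:,::-1].min(0),t[:,::-1].max(0),(cx,cy,rad))
E
```

```text
top0 29 centroid dir 170.9 line 178.7 [ 6 12] [15 14] (14.574626922607422, 13.713930130004883, 11.888641357421875)
top_end 38 centroid dir 178.3 line 0.0 [ 5 14] [14 17] (14.966666221618652, 15.65238094329834, 11.347768783569336)
```

```bash
python3 -c "
from station import *
print(get_obs()['t']); sign_off()"
```

```text
37.1
the job is handed in; nothing more can be done
```

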